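Clean the trial lenses at the pump dispenser

TASK

Clean the two trial lenses: take the lens rack with the yellow grip off its double hook and set it down, without dropping it, upright on the blue outline in the drip tray of the cleaner dispenser, lined up with the outline so that the lenses face the nozzle (either side forward), then let go. Only after that press the dispenser's blue nozzle cap all the way down and let it spring back up. Leave the empty rack hanging on its hook and do not move or knock over the two small drops bottles.

Things in the scene. Friction and masses are not known exactly. Their poses are not given: they have to be found in the camera images.
- lens_rack: Lens rack, about 0.16 kg, hanging on stand_a, axes near the stand's: green base plate 56 (x) x 96 (y) x 6 mm with two round lenses (36 mm, rims red and black, facing along x, tops 44 mm above the underside), under a steel arch handle 92 mm wide in the y-z plane. Origin: centre of the underside; z up. Half a turn about z changes only the rim colours.
- lens_rack_bar (a point): Middle of the round 8 mm top bar (along the rack's y) of the lens rack's arch, on its axis, 100 mm above the rack's origin.
- lens_rack_grip (a point): Place to grip the lens rack, 124 mm above its origin, on the yellow tab that stands on the bar: 26 (x) x 14 (y) mm, its top 140 mm above the rack's origin. Pinch it from above across its 14 mm (fingers closing along the rack's y).
- stand_a: Fixed steel stand of the lens rack, origin on the table under the hung bar. A 14 mm post stands 78 mm behind (+x); from it two prongs (6 mm thick, axes at y = +-14 mm, 125 mm high) run towards -x under the rack's bar. Its -x side, about towards the robot, is open; nothing stands above it.
- stand_a_seat (a point): Where the middle of the lens rack's bar axis hangs on stand_a, 132 mm above the table.
- stand_a_tips (a point): Midway between the turned-up prong ends of stand_a, which reach 25 mm out (-x) from the seat and 139 mm high. To free the rack lift it 20 to 40 mm (beyond 46 mm its lenses strike the prongs from below), then move it 70 mm or more along the stand's -x before raising it further.
- spare_rack: Empty rack of the same shape with a blue grip tab and no lenses, hanging on a second stand just like stand_a; it must stay there. Its tab's top is 172 mm above the table. Origin: centre of the underside.
- station: Fixed cleaner dispenser, origin on the table, z up. At its -x end a drip tray centred at x = -75 mm, 106 (x) x 138 (y) mm inside, floor 10 mm and rim 16 mm above the table; at x = +70 mm a white pump bottle with a blue band, 64 mm wide. The nozzle points to -x, so the lenses face it when the rack's x is parallel to this x (either way round).
- tray_mark (a point): Centre of the blue outline, 62 (x) x 102 (y) mm, on the drip tray's floor (10 mm above the table); axes as the station.
- cap_top (a point): Centre of the flat top of the blue nozzle cap (36 mm disc with a spout to the station's -x), 178 mm above the table when up. It moves straight down 10 mm on a spring: starts to yield at about 3 N, fully down at 9 N; it springs back by itself.
- cap (a joint): Travel of the nozzle cap: 0 up, 0.010 m fully down.
- drops_white: White drops bottle with green cap, 28 mm wide, 62 mm tall, loose, standing beside the pump bottle (on the station's +y side). Origin: centre of the underside.
- drops_amber: Amber drops bottle with black cap, 30 mm wide, 66 mm tall, loose, standing beside stand_a's post (on the stand's +y side). Origin: centre of the underside.

How it is judged:
By the outcome, as a careful person would: the job done as asked, in the order asked, and still so for the second after the job is handed in, with the robot touching nothing.
It also fails if it takes over 51 s, if anything falls off the work surface, if the arm or the gripper's body presses on something with over 40 N, if the wrist force passes 120 N, or if a joint passes its speed limit or range.

ROBOT

A 6-joint arm with a two-finger parallel gripper is mounted at the origin on the work surface. World frame = base frame: x ahead of the robot, y to its left, z up, the work surface at z = 0. Lengths are in m, angles in rad, forces in N, time in s.
With the tool pointing down it reaches from about 0.2 to 0.875 m from the base axis. Payload 3.4 kg.
Tool frame: the origin (TCP) lies between the finger pads; the fingertips stand 19 mm ahead of it and the grasp point (between the pads) is the TCP (r.nose_length is the distance from the TCP to the fingertips, in m); z points along the fingers, y is the line along which they close (so a half turn about z gives the same grasp; the last joint's range is limited). The gripper opens to 94 mm and grips with 3 to 60 N. Pads are 16 mm wide; open, the fingers measure 119 mm over their backs; the gripper's body (75 mm by 177 mm) begins 78 mm behind the grasp point.
Start: joints at [-1.396, 0.276, 1.505, -0, 1.361, -0.121], TCP at [0.168, -0.55, 0.224] pointing down, gripper open.
Joint ranges: [-2.89, 2.89], [-0.75, 2.08], [0.22, 2.7], [-1.18, 4.32], [0.11, 2.71], [-2.7, 2.7]. Speed limits (rad/s): [2.57, 2.57, 3.14, 3.14, 3.14, 3.14].

INTERFACE

Orientations are given as [roll, pitch, yaw] about the fixed x, y, z axes, in that order (R = Rz(yaw) Ry(pitch) Rx(roll)).
In Python, from rig import get_obs, imaging, job, r gives the robot as it stands. The module is installed in compiled form; this text tells all that it offers.
- The arm moves only by the tool play_rows, never from a script. Its argument "targets" is one flat list of numbers, 5 for each row, row after row: the shift along the tool's x, y, z in cm, then the turn about the tool's z in rad, then the closure, from -1 (fully open) to 1 (shut). In form: [x, y, z, roll, claw, x, y, z, roll, claw, ...]. A call has 1 to 5 rows; each row is the pose to reach, as a shift and turn from the pose commanded when the call began, along the tool's axes at that moment; what a row does not reach only later rows make up. A row lasts 1/8 s, in which the tool goes at most 62.5 mm and 10.7 degrees, less where a joint would pass 70% of its speed; a pose out of reach is approached as far as the arm can. A call with a gripper value outside its range is refused whole. The fingers move at their own pace and stop on an object; "newtons" is the grip in N (left out, the last holds). Time passes only in rows, so rows that repeat a pose let the fingers close. It gives the time, the measured TCP pose, the force, the opening and the grip force at its end, in the units of the state.
- get_obs(): the state, without advancing time (a new reading comes with each control period).
- imaging.snapshot(name): name is "scene" or "side" or "wrist"; returns (picture, depth): 384x512x3 uint8, red, green, blue; 384x512 float32, m along the optical axis (not along the pixel's ray), 0 where there is no reading.
- imaging.calibration(name): a dict with "mtx" (3x3 intrinsics, pixels), "world_from_camera" (4x4, takes a point from camera to world coordinates); the wrist camera has in their place "T_tool_cam" (4x4, takes a point from camera to tool coordinates, whose origin is the TCP and whose axes are the flange's). Camera axes: x right, y down, z forward; pixel columns grow to the right and rows downward; lengths in m; the calibration is good to about 2 mm. The wrist camera is an equidistant fisheye: a pixel r from the principal point sees the ray r / f radians off the axis. A picture is of the moment at which its call begins: read the wrist's pose just before it. calibration takes no time and is no camera call.
- job.close_job(): hands the job in; it is judged then, once.
Trained networks look in the newest picture that a camera, given by its name, has taken for a name from the list of things; names that differ only in an ending like _2 or _b are one class to them, and where a whole thing is asked for, a point or a joint stands for the part that bears it (a point fixed in the world has none). Each returns a list of dicts, best first, with "score" (0 to 1); they miss things now and then, are a little off and sometimes report something else, mostly with a low value. They report only what shows in the picture. A call takes as long as a camera call.
- imaging.search_frame(camera, target): "box" ([left, top, width, height] in pixels, round what is visible of it).
- imaging.mark_of(camera, target): "location" ([row, column] in pixels: a listed point, or the origin of a listed thing).
The state is a dict: "clock": time; "qpos": joint angles; "qd": joint speeds; "joint_torque": joint torques, N m; "ee_pos": TCP position; "tool_rot": TCP orientation; "wrist_force": force on the tool from outside, world axes, zero at the start; "ft_torque": the same for the moment, N m; "gripper_width": finger opening in m; "finger_force": force on a finger pad.
Only numpy, scipy, OpenCV 4.12 (cv2) and the standard library are available. Lean on these libraries where they do the work, as an engineer would, in place of code of your own. Each camera call takes 0.05 s, during which the arm holds its last target. There are 200 camera calls.

## Working session

There is one attempt and no reset: what is moved stays moved. The work goes in short steps, Python scripts to look and compute and a tool call to move; the robot and the scene stay as the last step left them, time stands still between calls to the robot, and variables do not carry over. Pictures are saved under pics/ and viewed, at most 10 in all, crops included, and the job is handed in when it is done.

Besides the shell and the picture viewer there is one more tool, called by a JSON object that holds its "op" and its "data", one argument or row to a line. play_rows: Moves the arm, as the interface text tells. Its arguments: {"type":"object","properties":{"targets":{"type":"array"},"newtons":{"type":"number"}},"required":["targets"]}

```bash
mkdir -p pics; cat > h.py <<'E'
import numpy as np, cv2
from rig import get_obs, imaging, job, r
def snap(n,f=None):
    p,d=imaging.snapshot(n)
    if f: cv2.imwrite('pics/'+f,p[:,:,::-1])
    return p,d
def ray(n,rc):
    c=imaging.calibration(n);K=np.array(c['mtx']);T=np.array(c['world_from_camera'])
    v=np.linalg.solve(K,[rc[1],rc[0],1.]);return T[:3,3],T[:3,:3]@v
def atz(n,rc,z):
    o,v=ray(n,rc);return o+v*(z-o[2])/v[2]
def cloud(n,d):
    c=imaging.calibration(n);K=np.array(c['mtx']);T=np.array(c['world_from_camera'])
    v,u=np.mgrid[:d.shape[0],:d.shape[1]]
    P=np.stack([(u-K[0,2])/K[0,0]*d,(v-K[1,2])/K[1,1]*d,d],-1)
    return P@T[:3,:3].T+T[:3,3]
E
python3 - <<'E'
from h import *
np.set_printoptions(precision=4,suppress=True)
o=get_obs();print(o['clock'],o['ee_pos'],o['tool_rot'])
Z=dict(lens_rack_bar=.132,lens_rack_grip=.156,stand_a_seat=.132,stand_a_tips=.139,tray_mark=.01,cap_top=.178,station=0,stand_a=0,spare_rack=.032,drops_white=0,drops_amber=0)
for c in ['scene','side']:
    p,d=snap(c,c+'.png');np.savez(c+'.npz',p=p,d=d)
    print(c,np.array(imaging.calibration(c)['world_from_camera'])[:3,3])
    for k,z in Z.items():
        for m in imaging.mark_of(c,k)[:2]:
            print(k,round(m['score'],2),np.round(m['location']),atz(c,m['location'],z))
E
```

```text
0.0 [ 0.1675 -0.5495  0.2236] [-3.1398 -0.0002  0.2958]
scene [1.4158 0.2971 0.7098]
lens_rack_bar 0.64 [227. 350.] [0.563  0.2772 0.132 ]
lens_rack_grip 0.78 [215. 351.] [0.551  0.2739 0.156 ]
stand_a_tips 0.6 [220. 350.] [0.5476 0.2733 0.139 ]
tray_mark 0.64 [231. 239.] [ 0.4954 -0.0065  0.01  ]
cap_top 0.8 [206. 220.] [ 0.6402 -0.0042  0.178 ]
cap_top 0.68 [218. 350.] [0.5988 0.2755 0.178 ]
station 0.97 [248. 228.] [ 0.5631 -0.0129  0.    ]
stand_a 0.97 [272. 343.] [0.5652 0.2774 0.    ]
spare_rack 0.81 [219. 133.] [ 0.5591 -0.2812  0.032 ]
drops_white 0.64 [274. 254.] [0.6357 0.0765 0.    ]
side [0.4632 0.8486 0.5939]
lens_rack_bar 0.63 [253. 231.] [0.571  0.2662 0.132 ]
lens_rack_grip 0.77 [244. 237.] [0.5573 0.2687 0.156 ]
stand_a_seat 0.92 [252. 232.] [0.5697 0.2634 0.132 ]
stand_a_seat 0.17 [247. 222.] [0.5937 0.2479 0.132 ]
stand_a_tips 0.96 [254. 246.] [0.5377 0.2757 0.139 ]
tray_mark 0.69 [226. 276.] [ 0.4877 -0.0258  0.01  ]
cap_top 0.43 [171. 223.] [ 0.6385 -0.0292  0.178 ]
station 0.97 [228. 247.] [ 0.5713 -0.0178  0.    ]
stand_a 0.59 [245. 224.] [0.6274 0.0668 0.    ]
spare_rack 0.66 [180. 259.] [ 0.561  -0.2734  0.032 ]
spare_rack 0.34 [252. 232.] [0.593  0.1351 0.032 ]
drops_white 0.51 [247. 220.] [0.634  0.0765 0.    ]
drops_amber 0.55 [330. 201.] [0.6229 0.3552 0.    ]
drops_amber 0.39 [174. 220.] [ 0.719  -0.3745  0.    ]
```

```bash
cd pics; python3 -c "
import cv2;print(cv2.imread('scene.png').shape)"
```

```text
(384, 512, 3)
```

View pics/scene.png

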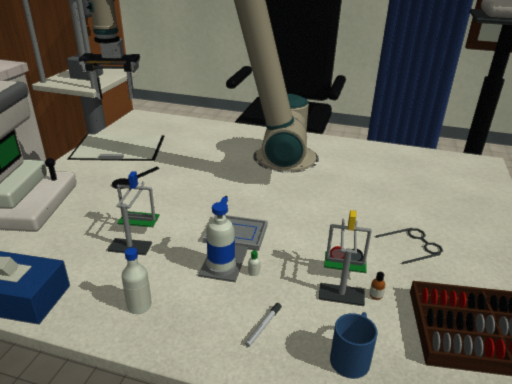

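View pics/side.png

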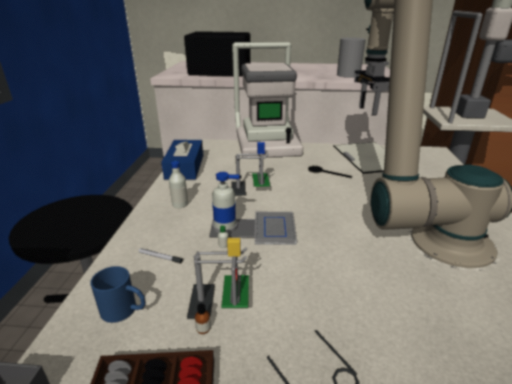

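The scene view shows the yellow tab at about (352,219), the tray at (238,233), the blue cap at (220,206) and the spare's tab at (133,180). In the side view the yellow tab is at (234,247) and the tray at (275,226). Next I'll use colour masks with depth to get positions and yaws.

```bash
python3 - <<'E'
from h import *
np.set_printoptions(precision=4,suppress=True)
for c in ['scene','side']:
    f=np.load(c+'.npz');p,d=f['p'],f['d'];P=cloud(c,d);h=cv2.cvtColor(p,cv2.COLOR_RGB2HSV);H,S,V=[h[...,i].astype(int) for i in range(3)]
    def rep(name,m,box):
        m=m&(d>0)&(P[...,0]>box[0])&(P[...,0]<box[1])&(P[...,1]>box[2])&(P[...,1]<box[3])&(P[...,2]>box[4])&(P[...,2]<box[5])
        q=P[m]
        if len(q)<4: print(c,name,len(q));return
        r=cv2.minAreaRect((q[:,:2]*1000).astype(np.float32))
        print(c,name,len(q),'mean',q.mean(0),'min',q.min(0),'max',q.max(0),'rect',np.round(r[0],1),np.round(r[1],1),round(r[2],1))
    rep('yellow',(H>18)&(H<35)&(S>130),(.4,.7,.15,.4,.12,.2))
    rep('green',(H>50)&(H<85)&(S>120),(.4,.7,.15,.4,.0,.06))
    rep('outline',(H>100)&(H<125)&(S>70),(.3,.62,-.15,.12,-.01,.03))
    rep('cap',(H>100)&(H<128)&(S>130),(.5,.75,-.1,.1,.165,.2))
    rep('tray',(V>0),(.35,.555,-.12,.1,.006,.03))
    rep('bar',(S<90),(.5,.7,.15,.4,.115,.15))
    rep('standbase',(V<90)&(S<90),(.5,.75,.2,.36,.0,.03))
    rep('spare',(H>100)&(H<128)&(S>130),(.4,.7,-.4,-.2,.14,.2))
E
```

```text
scene yellow 125 mean [0.5744 0.2781 0.1577] min [0.5564 0.2707 0.1351] max [0.5825 0.2857 0.1724] rect [569.3 278.1] [26.6 13.4] 5.7
scene green 225 mean [0.5848 0.2791 0.0363] min [0.5656 0.2327 0.032 ] max [0.5982 0.3257 0.0403] rect [583.3 278.7] [27.5 93.3] 5.5
scene outline 78 mean [0.4854 0.0056 0.0083] min [ 0.3391 -0.1225 -0.0046] max [0.6187 0.0366 0.0123] rect [464.2 -31.3] [287.2 119.4] 16.1
scene cap 188 mean [ 0.6388 -0.0034  0.1743] min [ 0.5933 -0.0205  0.165 ] max [0.6597 0.0126 0.1785] rect [628.6  -9.6] [66.2 30.7] 19.8
scene tray 887 mean [0.4876 0.013  0.0098] min [ 0.4297 -0.0928  0.006 ] max [0.5545 0.0618 0.0192] rect [495.4 -15.6] [124.7 148.8] 4.0
scene bar 393 mean [0.594  0.2789 0.1276] min [0.5384 0.2327 0.1152] max [0.651  0.3236 0.1396] rect [592.  270.9] [ 84.8 111.9] 73.9
scene standbase 797 mean [0.6461 0.2876 0.0076] min [0.5939 0.2318 0.0001] max [0.6746 0.3554 0.0296] rect [642.  291.8] [123.4  79.8] 80.2
scene spare 105 mean [ 0.5631 -0.264   0.1579] min [ 0.5455 -0.2738  0.1402] max [ 0.5712 -0.2585  0.1716] rect [ 558.6 -266.4] [25.6 14.5] 3.9

[... 395 characters left out ...]
103.7] 4.5
side cap 114 mean [ 0.6252 -0.0011  0.1757] min [ 0.5904 -0.0209  0.1684] max [0.65   0.0134 0.1808] rect [622.   -8.7] [58.  32.4] 20.1
side tray 1293 mean [ 0.4925 -0.0139  0.0118] min [ 0.4297 -0.0958  0.006 ] max [0.5549 0.0599 0.0198] rect [493.9 -18.5] [124.9 152.4] 3.4
side bar 384 mean [0.5918 0.2842 0.129 ] min [0.5371 0.2543 0.1157] max [0.646  0.3212 0.14  ] rect [590.7 291.4] [107.6  65.5] 5.2
side standbase 526 mean [0.6391 0.2815 0.009 ] min [0.6035 0.219  0.0006] max [0.6677 0.3551 0.0293] rect [638.4 289.9] [ 51.9 138.5] 7.7
side spare 60 mean [ 0.5541 -0.2645  0.1563] min [ 0.5426 -0.2704  0.1402] max [ 0.5627 -0.2584  0.1732] rect [ 552.7 -263.9] [20.7  9.6] 14.0
```

{"op": "play_rows", "data": {
  "targets": [4,-4.3,-2,0,-1,8,-8.6,-4,0,-1,12,-13,-6,0,-1,16,-17.2,-7,0,-1,20,-21.5,-8,0,-1]
}}

```text
clock: 1.82
ee_pos: [0.2969, -0.2845, 0.3051]
tool_rot: [3.14, -0.001, 0.295]
wrist_force: [1.9, -0.7, 0.9]
gripper_width: 0.0939
finger_force: 0.0
```

{"op": "play_rows", "data": {
  "targets": [4,-4.3,0,0.04,-1,8,-8.6,0,0.08,-1,12,-13,0,0.12,-1,16,-17.2,0,0.16,-1,20,-21.5,0,0.2,-1]
}}

```text
clock: 2.45
ee_pos: [0.4255, -0.0203, 0.3048]
tool_rot: [3.141, -0.001, 0.095]
wrist_force: [1.1, -0.9, 0.7]
gripper_width: 0.0942
finger_force: 0.0
```

{"op": "play_rows", "data": {
  "targets": [0,0,0,0,-1,0,0,0,0,-1]
}}

```text
clock: 2.7
ee_pos: [0.4246, -0.0224, 0.3044]
tool_rot: [3.141, 0.001, 0.097]
wrist_force: [-0.0, 0.4, -0.3]
gripper_width: 0.0939
finger_force: 0.0
```

```bash
cat >> h.py <<'E'
from scipy.spatial.transform import Rotation as Ro
def Tw():
    o=get_obs();T=np.eye(4);T[:3,:3]=Ro.from_euler('xyz',o['tool_rot']).as_matrix();T[:3,3]=o['ee_pos'];return T,o
def wsnap(f):
    T,o=Tw();p,d=snap('wrist',f);c=imaging.calibration('wrist');K=np.array(c['mtx']);M=T@np.array(c['T_tool_cam'])
    np.savez('w.npz',p=p,d=d,K=K,M=M);return p,d,K,M
def wray(K,M,u,v):
    a=(u-K[0,2])/K[0,0];b=(v-K[1,2])/K[1,1];t=np.hypot(a,b);s=np.sinc(t/np.pi)  # sin t/t
    return M[:3,3],np.stack([a*s,b*s,np.cos(t)],-1)@M[:3,:3].T
def watz(K,M,rc,z):
    o,v=wray(K,M,rc[1],rc[0]);return o+v*((z-o[2])/v[...,2])[...,None]
def wcloud(d,K,M):
    v,u=np.mgrid[:d.shape[0],:d.shape[1]].astype(float)
    a=(u-K[0,2])/K[0,0];b=(v-K[1,2])/K[1,1];t=np.hypot(a,b);s=np.sinc(t/np.pi)
    R=np.stack([a*s,b*s,np.cos(t)],-1);R=R/R[...,2:]*d[...,None]
    return R@M[:3,:3].T+M[:3,3]
def go(T,tgt,yaw):
    d=T[:3,:3].T@(np.array(tgt)-T[:3,3])*100;y=np.arctan2(T[1,0],T[0,0]);return np.round(d,2),round(float(y-yaw),3)
E
python3 - <<'E'
from h import *
np.set_printoptions(precision=4,suppress=True)
p,d,K,M=wsnap('w1.png');T,o=Tw();print(o['clock'],o['ee_pos'],o['tool_rot'],o['wrist_force'],M[:3,3],K)
for k,z in dict(tray_mark=.01,cap_top=.178,station=0,lens_rack_grip=.156,drops_white=0).items():
    for m in imaging.mark_of('wrist',k)[:2]: print(k,round(m['score'],2),np.round(m['location']),watz(K,M,np.array(m['location']),z))
E
```

```text
2.75 [ 0.4244 -0.0231  0.3044] [3.1407 0.0006 0.0951] [ 0.0177 -0.0794 -0.7594] [ 0.5017 -0.0153  0.464 ] [[297.3186   0.     256.7323]
 [  0.     297.3186 189.4836]
 [  0.       0.       1.    ]]
tray_mark 0.63 [112. 261.] [ 0.498  -0.0224  0.01  ]
tray_mark 0.43 [71. 45.] [0.5594 0.3747 0.01  ]
cap_top 0.74 [60. 42.] [0.5519 0.236  0.178 ]
station 0.65 [ 68. 259.] [ 0.5652 -0.0126  0.    ]
lens_rack_grip 0.65 [56. 31.] [0.5631 0.2776 0.156 ]
lens_rack_grip 0.32 [40. 56.] [0.5789 0.2357 0.156 ]
drops_white 0.9 [ 28. 210.] [0.626  0.0697 0.    ]
```

View pics/w1.png

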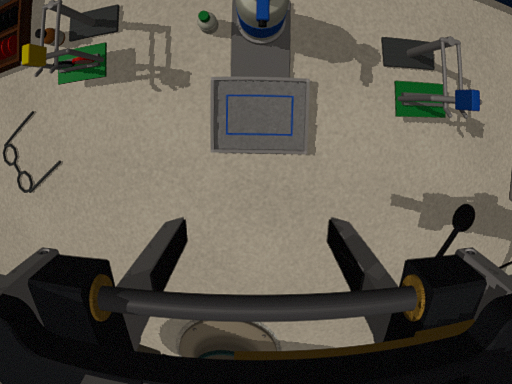

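The wrist view shows the outline at cols 226–293, rows 95–135, the cap spout at (262,10) cut off at the top, and the yellow tab at (33,55). Next I'll fit the outline and move towards the rack.

```bash
python3 - <<'E'
from h import *
np.set_printoptions(precision=4,suppress=True)
f=np.load('w.npz');p,d,K,M=[f[k] for k in 'pdKM'];h=cv2.cvtColor(p,cv2.COLOR_RGB2HSV).astype(int)
m=(h[...,0]>100)&(h[...,0]<125)&(h[...,1]>90);m[:85]=0;m[145:]=0;m[:,:215]=0;m[:,305:]=0
v,u=np.nonzero(m);q=watz(K,M,np.stack([v,u],0).astype(float),.0105)
r=cv2.minAreaRect((q[:,:2]*1000).astype(np.float32));print(len(q),r)
P=wcloud(d,K,M)
print('outline depth z',P[m][:,2].mean())
R=P.reshape(-1,3);k=(R[:,2]>.013)&(R[:,2]<.02)&(R[:,0]>.41)&(R[:,0]<.57)&(R[:,1]>-.13)&(R[:,1]<.1)
print(k.sum(),cv2.minAreaRect((R[k,:2]*1000).astype(np.float32)))
T,o=Tw()
print(go(T,[.5,.277,.30],.095), go(T,[.566,.277,.30],.095))
E
```

```text
422 ((493.1484680175781, -19.96283721923828), (62.31013488769531, 101.39361572265625), 4.515664100646973)
outline depth z 0.010919244162988001
1132 ((493.5751037597656, -19.70708465576172), (116.03264617919922, 148.72422790527344), 4.534175395965576)
(array([ 10.3 , -29.2 ,   0.44]), -0.002) (array([ 16.87, -28.59,   0.44]), -0.002)
```

{"op": "play_rows", "data": {
  "targets": [2,-5.8,0,0,-1,4,-11.6,0,0,-1,6,-17.5,0,0,-1,8,-23.3,0,0,-1,9.6,-29,0,0,-1]
}}

```text
clock: 3.62
ee_pos: [0.4936, 0.2768, 0.3045]
tool_rot: [3.141, -0.001, 0.094]
wrist_force: [0.4, -0.5, 0.1]
gripper_width: 0.094
finger_force: 0.0
```

{"op": "play_rows", "data": {
  "targets": [0,0,0,0,-1,0,0,0,0,-1]
}}

```text
clock: 3.88
ee_pos: [0.4927, 0.2747, 0.3041]
tool_rot: [3.14, 0.001, 0.095]
wrist_force: [-0.2, -0.0, 1.6]
gripper_width: 0.0941
finger_force: 0.0
```

```bash
python3 - <<'E'
from h import *
np.set_printoptions(precision=4,suppress=True)
p,d,K,M=wsnap('w2.png');T,o=Tw();print(o['clock'],o['ee_pos'],o['tool_rot'])
for k,z in dict(lens_rack_bar=.132,lens_rack_grip=.156,stand_a_seat=.132,stand_a_tips=.139,stand_a=0).items():
    for m in imaging.mark_of('wrist',k)[:1]: print(k,round(m['score'],2),np.round(m['location']),watz(K,M,np.array(m['location']),z))
h=cv2.cvtColor(p,cv2.COLOR_RGB2HSV).astype(int);P=wcloud(d,K,M);N=(abs(P[...,1]-.277)<.1)&(abs(P[...,0]-.57)<.09)
y=(h[...,0]>18)&(h[...,0]<35)&(h[...,1]>130)&N&(P[...,2]>.13)
Z=P[y][:,2];print('yellow z',np.percentile(Z,[1,50,99]))
t=y&(P[...,2]>.167);v,u=np.nonzero(t);q=watz(K,M,np.stack([v,u]).astype(float),.172)
print('top',len(q),cv2.minAreaRect((q[:,:2]*1000).astype(np.float32)))
g=(h[...,0]>50)&(h[...,0]<85)&(h[...,1]>120)&N&(P[...,2]<.06);q=P[g]
print('plate',len(q),q[:,2].mean(),cv2.minAreaRect((q[:,:2]*1000).astype(np.float32)))
print(go(T,[.566,.277,.158],.095))
E
```

```text
3.925 [0.4927 0.2743 0.3044] [3.1406 0.0004 0.0943]
lens_rack_bar 0.56 [112. 260.] [0.566  0.2779 0.132 ]
lens_rack_grip 0.65 [120. 260.] [0.5585 0.2778 0.156 ]
stand_a_seat 0.75 [114. 264.] [0.5646 0.2737 0.132 ]
stand_a_tips 0.82 [134. 266.] [0.543  0.2689 0.139 ]
stand_a 0.56 [116. 260.] [0.559  0.2759 0.    ]
yellow z [0.1698 0.4077 0.4234]
top 3598 ((356.6972961425781, 172.52468872070312), (1080.197998046875, 497.9480285644531), 86.58313751220703)
plate 1143 0.037216156287744585 ((577.7305297851562, 287.8697204589844), (83.72195434570312, 118.20215606689453), 5.406031131744385)
(array([ 7.33,  0.4 , 14.64]), -0.001)
```

View pics/w2.png

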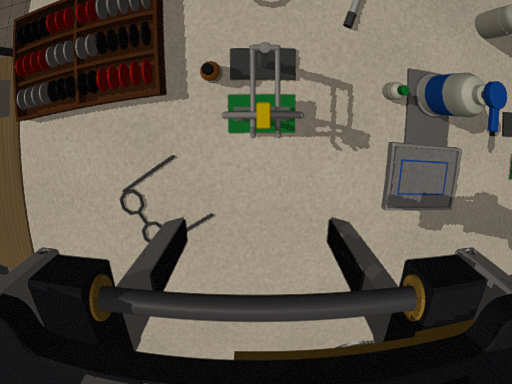

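The wrist view has the yellow tab at cols 256–270, rows 103–129, the green plate at cols 228–296, and the prongs at cols 252 and 278. I'll restrict the fits to that region.

```bash
python3 - <<'E'
from h import *
np.set_printoptions(precision=4,suppress=True)
f=np.load('w.npz');p,d,K,M=[f[k] for k in 'pdKM'];P=wcloud(d,K,M);h=cv2.cvtColor(p,cv2.COLOR_RGB2HSV).astype(int)
N=np.zeros(d.shape,bool);N[85:140,220:305]=1
y=(h[...,0]>18)&(h[...,0]<35)&(h[...,1]>130)&N
print('yz',np.percentile(P[y][:,2],[1,50,99]))
t=y&(P[...,2]>.168);v,u=np.nonzero(t);q=watz(K,M,np.stack([v,u]).astype(float),.172)
print('top',len(q),cv2.minAreaRect((q[:,:2]*1000).astype(np.float32)))
g=(h[...,0]>50)&(h[...,0]<85)&(h[...,1]>120)&N;v,u=np.nonzero(g);q=watz(K,M,np.stack([v,u]).astype(float),.038)
print('plate',len(q),P[g][:,2].mean(),cv2.minAreaRect((q[:,:2]*1000).astype(np.float32)))
b=(h[...,1]<70)&N&(P[...,2]>.12)&(P[...,2]<.15);q=P[b];A=np.linalg.inv(np.eye(3))
print(len(q))
# bar ends: left cols 222-248, right 284-303
b[:, 248:284]=0;q=P[b];q=q[q[:,2]>.125];print(len(q),np.polyfit(q[:,1],q[:,0],1),q.mean(0))
T,o=Tw();print(go(T,[.566,.277,.158],.095))
E
```

```text
yz [0.0373 0.1709 0.1725]
top 381 ((563.8484497070312, 275.0418701171875), (24.57489585876465, 13.664878845214844), 5.690900802612305)
plate 1149 0.03921442211327826 ((563.9051513671875, 274.7938537597656), (53.602935791015625, 94.09845733642578), 5.652921199798584)
923
318 [-0.106   0.5934] [0.5641 0.2761 0.1345]
(array([ 7.3 ,  0.44, 14.69]), -0.001)
```

{"op": "play_rows", "data": {
  "targets": [5,0.4,2,-0.006,-1,7.2,0.6,6,-0.006,-1,7.2,0.6,10,-0.006,-1,7.2,0.6,13,-0.006,-1,7.2,0.6,14.4,-0.006,-1]
}}

```text
clock: 4.8
ee_pos: [0.5642, 0.2757, 0.1587]
tool_rot: [3.141, 0.003, 0.101]
wrist_force: [-0.7, 0.6, 0.4]
gripper_width: 0.0939
finger_force: 0.0
```

{"op": "play_rows", "data": {
  "targets": [0,0,0,0,-1,0,0,0,0,-1]
}}

```text
clock: 5.05
ee_pos: [0.5659, 0.2769, 0.1621]
tool_rot: [-3.141, -0.003, 0.102]
wrist_force: [0.6, -0.2, -0.1]
gripper_width: 0.0937
finger_force: 0.0
```

{"op": "play_rows", "data": {
  "targets": [0,0,0,0,0.6,0,0,0,0,0.7,0,0,0,0,0.8,0,0,0,0,1,0,0,0,0,1],
  "newtons": 25
}}

```text
clock: 5.68
ee_pos: [0.5649, 0.2766, 0.1604]
tool_rot: [3.141, 0.0, 0.102]
wrist_force: [0.2, -0.2, 0.7]
gripper_width: 0.0476
finger_force: 0.0
```

{"op": "play_rows", "data": {
  "targets": [0,0,0,0,1,0,0,0,0,1,0,0,0,0,1]
}}

```text
clock: 6.05
ee_pos: [0.565, 0.2766, 0.1604]
tool_rot: [3.141, -0.0, 0.102]
wrist_force: [-0.1, -0.7, 0.3]
gripper_width: 0.0171
finger_force: 0.0
```

{"op": "play_rows", "data": {
  "targets": [0,0,0,0,1,0,0,0,0,1,0,0,0,0,1]
}}

```text
clock: 6.42
ee_pos: [0.565, 0.2764, 0.1604]
tool_rot: [3.141, -0.0, 0.102]
wrist_force: [0.1, 0.0, 0.9]
gripper_width: 0.0139
finger_force: 25.0
```

{"op": "play_rows", "data": {
  "targets": [0,0,-0.5,0,1,0,0,-1.5,0,1,0,0,-2.5,0,1,0,0,-3,0,1,0,0,-3,0,1]
}}

```text
clock: 7.05
ee_pos: [0.5653, 0.2768, 0.1912]
tool_rot: [-3.141, -0.001, 0.102]
wrist_force: [-0.3, -0.4, -2.2]
gripper_width: 0.014
finger_force: 25.0
```

```bash
python3 - <<'E'
from h import *
np.set_printoptions(precision=4,suppress=True)
T,o=Tw();print(o['clock'],o['ee_pos'],o['wrist_force'],o['gripper_width'],o['finger_force'])
p,d=snap('side','s2.png');P=cloud('side',d);h=cv2.cvtColor(p,cv2.COLOR_RGB2HSV).astype(int)
g=(h[...,0]>50)&(h[...,0]<85)&(h[...,1]>120)&(abs(P[...,1]-.277)<.07)&(abs(P[...,0]-.565)<.07);q=P[g]
A=np.c_[q[:,:2]-[.565,.277],np.ones(len(q))];print(len(q),np.linalg.lstsq(A,q[:,2],rcond=None)[0],cv2.minAreaRect((q[:,:2]*1000).astype(np.float32)))
cv2.imwrite('pics/s2c.png',cv2.resize(p[180:350,140:330,::-1],None,fx=3,fy=3))
E
```

```text
7.05 [0.5653 0.2768 0.1912] [-0.2912 -0.4459 -2.2414] 0.014009984185946301 24.98948246240616
441 [ 0.0028 -0.0014  0.0691] ((563.0823974609375, 278.1431884765625), (51.61931610107422, 94.23836517333984), 5.713520050048828)
```

View pics/s2c.png

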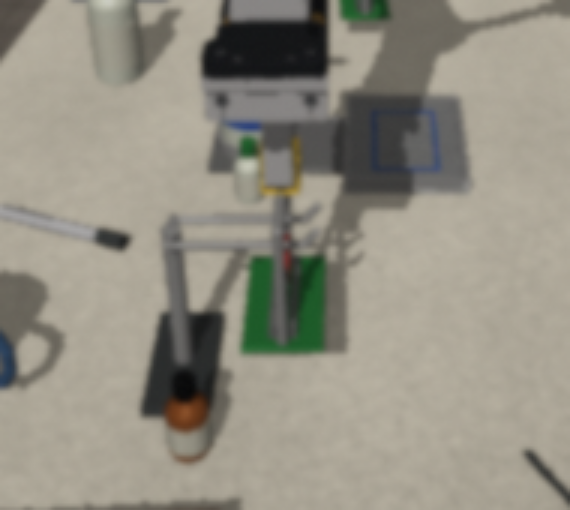

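The rack is lifted about 31 mm, level and centred in the grip. Now I'll back it out along −x and then raise it.

{"op": "play_rows", "data": {
  "targets": [-1.5,0,0,0,1,-4,0,0,0,1,-6.5,0,0,0,1,-9,0,0,0,1,-11,0,0,0,1]
}}

```text
clock: 7.72
ee_pos: [0.4532, 0.2651, 0.1902]
tool_rot: [3.141, 0.001, 0.102]
wrist_force: [1.0, 0.2, -2.9]
gripper_width: 0.0138
finger_force: 25.0
```

{"op": "play_rows", "data": {
  "targets": [0,0,0,0,1,0,0,0,0,1]
}}

```text
clock: 7.98
ee_pos: [0.4564, 0.2657, 0.1907]
tool_rot: [-3.141, -0.002, 0.102]
wrist_force: [0.4, 0.9, -1.5]
gripper_width: 0.0139
finger_force: 25.0
```

```bash
python3 - <<'E'
from h import *
np.set_printoptions(precision=4,suppress=True)
T,o=Tw();print(o['clock'],o['ee_pos'],o['tool_rot'],o['wrist_force'],o['gripper_width'])
p,d,K,M=wsnap('w3.png');P=wcloud(d,K,M);h=cv2.cvtColor(p,cv2.COLOR_RGB2HSV).astype(int)
g=(h[...,0]>50)&(h[...,0]<85)&(h[...,1]>120);g&=(abs(P[...,0]-o['ee_pos'][0])<.08)&(abs(P[...,1]-o['ee_pos'][1])<.08)&(P[...,2]<.1)&(d>0)
q=P[g];print(len(q))
if len(q)>5:
  v,u=np.nonzero(g);qq=watz(K,M,np.stack([v,u]).astype(float),.069)
  print(q.mean(0),cv2.minAreaRect((qq[:,:2]*1000).astype(np.float32)))
p,d=snap('side');P=cloud('side',d);h=cv2.cvtColor(p,cv2.COLOR_RGB2HSV).astype(int)
g=(h[...,0]>50)&(h[...,0]<85)&(h[...,1]>120)&(abs(P[...,1]-.27)<.08)&(abs(P[...,0]-.455)<.08);q=P[g]
print(len(q),q.mean(0),cv2.minAreaRect((q[:,:2]*1000).astype(np.float32)))
print(go(T,[.493,-.02,.23],.079))
E
```

```text
7.975 [0.4564 0.2657 0.1907] [-3.1414 -0.0017  0.1019] [ 0.3678  0.8819 -1.5186] 0.013948264937003796
3000
[0.4605 0.266  0.0676] ((456.70440673828125, 265.266845703125), (53.453365325927734, 94.02969360351562), 5.84760046005249)
421 [0.4549 0.2736 0.0685] ((454.54522705078125, 266.605712890625), (51.68859100341797, 92.54859924316406), 5.68215799331665)
(array([ 0.75, 28.79, -3.94]), 0.023)
```

{"op": "play_rows", "data": {
  "targets": [0,2,-0.5,0,1,0.2,6,-1,0,1,0.4,10,-1,0,1,0.6,14,-1,0.01,1,0.8,18,-1,0.023,1]
}}

```text
clock: 8.7
ee_pos: [0.4821, 0.0845, 0.2008]
tool_rot: [3.141, -0.0, 0.078]
wrist_force: [1.0, 0.1, -2.0]
gripper_width: 0.0137
finger_force: 25.0
```

{"op": "play_rows", "data": {
  "targets": [0,3.5,0,0,1,0,6.5,0,0,1,0,9,0,0,1,0,10.5,0,0,1,0,10.5,0,0,1]
}}

```text
clock: 9.32
ee_pos: [0.4901, -0.0186, 0.2005]
tool_rot: [3.142, -0.0, 0.077]
wrist_force: [0.3, 0.5, -2.4]
gripper_width: 0.0138
finger_force: 25.0
```

{"op": "play_rows", "data": {
  "targets": [0,0,0,0,1,0,0,0,0,1]
}}

```text
clock: 9.57
ee_pos: [0.4899, -0.0167, 0.2005]
tool_rot: [-3.141, 0.0, 0.08]
wrist_force: [0.2, -0.8, -1.8]
gripper_width: 0.0136
finger_force: 25.0
```

```bash
cat > chk.py <<'E'
from h import *
import sys
np.set_printoptions(precision=4,suppress=True)
T,o=Tw();print(o['clock'],o['ee_pos'],o['tool_rot'],o['wrist_force'],o['gripper_width'])
p,d,K,M=wsnap(sys.argv[1]);P=wcloud(d,K,M);h=cv2.cvtColor(p,cv2.COLOR_RGB2HSV).astype(int)
e=o['ee_pos'];N=(abs(P[...,0]-.495)<.09)&(abs(P[...,1]+.02)<.09)&(d>0)&(P[...,2]<.12)
g=(h[...,0]>50)&(h[...,0]<85)&(h[...,1]>120)&N
b=(h[...,0]>100)&(h[...,0]<125)&(h[...,1]>90)&N&(P[...,2]<.03)
zp=e[2]-.128+.006 if len(sys.argv)<3 else float(sys.argv[2])
for n,m,z in (('plate',g,zp),('outl',b,.0105)):
  v,u=np.nonzero(m);q=watz(K,M,np.stack([v,u]).astype(float),z)
  print(n,len(q),P[m].mean(0),cv2.minAreaRect((q[:,:2]*1000).astype(np.float32)) if len(q)>3 else '')
E
python3 chk.py w4.png; python3 -c "
from h import *;T,o=Tw();print(go(T,[.493,-.02,.145],.079))"
```

```text
9.575 [ 0.4899 -0.0167  0.2005] [-3.1413  0.      0.0799] [ 0.2057 -0.7907 -1.7727] 0.013601467513331168
plate 3052 [ 0.4937 -0.0163  0.0777] ((489.8974304199219, -16.99053192138672), (55.18960952758789, 94.75123596191406), 4.613974571228027)
outl 306 [ 0.5206 -0.0168  0.0098] ((515.5277099609375, -18.060070037841797), (16.962627410888672, 101.86563110351562), 4.6298017501831055)
(array([0.28, 0.36, 5.55]), 0.001)
```

View pics/w4.png

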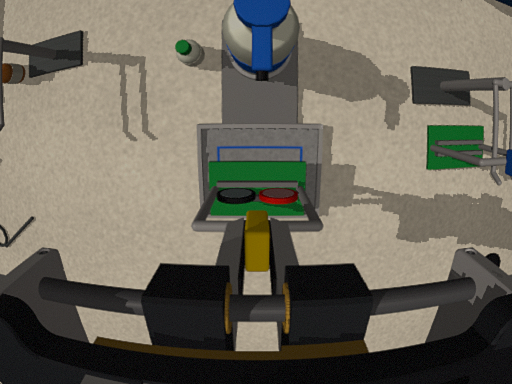

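The view confirms the level rack over the tray, with the outline's far edge (row 148) visible ahead of the plate. I'll correct by about 3 mm and descend.

{"op": "play_rows", "data": {
  "targets": [0.27,0.32,1,0,1,0.27,0.32,2.5,0,1,0.27,0.32,4,0,1,0.27,0.32,5,0,1,0.27,0.32,5.4,0,1]
}}

```text
clock: 10.25
ee_pos: [0.4924, -0.0204, 0.1453]
tool_rot: [-3.141, 0.002, 0.079]
wrist_force: [-0.8, 0.4, -1.9]
gripper_width: 0.0138
finger_force: 25.0
```

{"op": "play_rows", "data": {
  "targets": [0,0,0,0,1,0,0,0,0,1]
}}

```text
clock: 10.5
ee_pos: [0.4934, -0.0206, 0.1469]
tool_rot: [3.141, -0.001, 0.079]
wrist_force: [0.1, -0.2, -2.1]
gripper_width: 0.0139
finger_force: 25.0
```

```bash
python3 chk.py w5.png
```

```text
10.5 [ 0.4934 -0.0206  0.1469] [ 3.1412 -0.001   0.0788] [ 0.088  -0.1686 -2.0693] 0.013920366765957055
plate 3086 [ 0.4971 -0.0202  0.0242] ((493.47698974609375, -20.956256866455078), (55.269710540771484, 94.73442077636719), 4.422143936157227)
outl 378 [ 0.518  -0.0095  0.0099] ((493.24072265625, -19.851844787597656), (61.369407653808594, 102.05900573730469), 4.499858856201172)
```

{"op": "play_rows", "data": {
  "targets": [0,-0.07,0.3,0,1,0,-0.07,0.5,0,1,0,-0.07,0.7,0,1,0,-0.07,0.8,0,1,0,-0.07,0.8,0,1]
}}

```text
clock: 11.18
ee_pos: [0.4929, -0.0198, 0.1387]
tool_rot: [3.141, 0.0, 0.079]
wrist_force: [-1.6, 0.5, 1.4]
gripper_width: 0.0143
finger_force: 25.0
```

{"op": "play_rows", "data": {
  "targets": [0,0,0.05,0,1,0,0,0.1,0,1,0,0,0.1,0,1]
}}

```text
clock: 11.55
ee_pos: [0.4929, -0.0198, 0.1387]
tool_rot: [3.141, -0.001, 0.079]
wrist_force: [-3.6, 1.1, 9.4]
gripper_width: 0.0139
finger_force: 25.0
```

{"op": "play_rows", "data": {
  "targets": [0,0,-0.08,0,1,0,0,-0.08,0,0.6,0,0,-0.08,0,0.2,0,0,-0.08,0,0,0,0,-0.08,0,0]
}}

```text
clock: 12.18
ee_pos: [0.493, -0.0198, 0.1381]
tool_rot: [3.142, 0.0, 0.079]
wrist_force: [-0.3, 0.7, -0.2]
gripper_width: 0.0444
finger_force: 0.0
```

{"op": "play_rows", "data": {
  "targets": [0,0,-1,0,0,0,0,-3,0,0,0,0,-6,0,0,0,0,-11,0,0,0,0,-15,0,0]
}}

```text
clock: 12.8
ee_pos: [0.4932, -0.0198, 0.2909]
tool_rot: [3.141, -0.002, 0.079]
wrist_force: [0.5, -0.4, 0.2]
gripper_width: 0.0468
finger_force: 0.0
```

{"op": "play_rows", "data": {
  "targets": [-3,0,0,0,1,-6,0,0,0,1,-9,0,0,0,1,-9,0,0,0,1,-9,0,0,0,1]
}}

```text
clock: 13.42
ee_pos: [0.4042, -0.0269, 0.2889]
tool_rot: [3.141, -0.002, 0.079]
wrist_force: [-0.3, -0.0, -0.6]
gripper_width: 0.0017
finger_force: 0.0
```

```bash
python3 chk.py w6.png .016; python3 - <<'E'
from h import *
np.set_printoptions(precision=4,suppress=True)
f=np.load('w.npz');p,d,K,M=[f[k] for k in 'pdKM'];P=wcloud(d,K,M);h=cv2.cvtColor(p,cv2.COLOR_RGB2HSV).astype(int)
m=(h[...,0]>100)&(h[...,0]<128)&(h[...,1]>110)&(abs(P[...,2]-.178)<.006)&(abs(P[...,0]-.64)<.06)&(abs(P[...,1])<.06)
q=P[m];print(len(q),q.min(0),q.max(0),q.mean(0))
for k,z in dict(cap_top=.178).items():
    for mm in imaging.mark_of('wrist',k)[:2]: print(k,mm['score'],mm['location'],watz(K,M,np.array(mm['location']),z))
T,o=Tw();print(go(T,[.638,-.008,.215],.079))
E
```

```text
13.425 [ 0.4042 -0.0269  0.2889] [ 3.141  -0.0022  0.0786] [-0.3433 -0.0135 -0.619 ] 0.0016700861301636566
plate 1471 [ 0.4901 -0.0201  0.0158] ((491.6378173828125, -19.955249786376953), (54.55069351196289, 94.16789245605469), 4.492053508758545)
outl 327 [ 0.4987 -0.018   0.0099] ((493.3034973144531, -19.80716323852539), (61.28396224975586, 101.34160614013672), 4.4914445877075195)
2 [ 0.5849 -0.0151  0.1723] [ 0.5855 -0.0105  0.1729] [ 0.5852 -0.0128  0.1726]
(array([23.44, -0.05,  7.36]), -0.0)
```

View pics/w6.png

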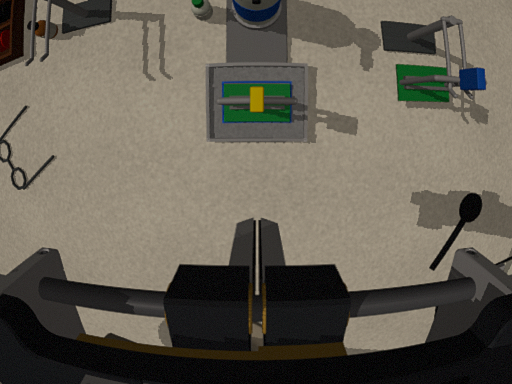

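The rack stands within about 1 mm of the outline centre, with matching yaw. Next I'll view the cap from closer.

{"op": "play_rows", "data": {
  "targets": [4,0,0,0,1,9,0,0,0,1,14,0,0,0,1,16,0,0,0,1,16,0,0,0,1]
}}

```text
clock: 14.15
ee_pos: [0.5644, -0.014, 0.2867]
tool_rot: [-3.141, 0.002, 0.08]
wrist_force: [0.1, 0.3, -0.0]
gripper_width: -0.0
finger_force: 0.0
```

{"op": "play_rows", "data": {
  "targets": [0,0,0,0,1,0,0,0,0,1]
}}

```text
clock: 14.4
ee_pos: [0.5618, -0.0143, 0.2886]
tool_rot: [3.141, 0.0, 0.079]
wrist_force: [0.0, -0.4, -0.9]
gripper_width: 0.0006
finger_force: 0.0
```

```bash
python3 - <<'E'
from h import *
np.set_printoptions(precision=4,suppress=True)
p,d,K,M=wsnap('w7.png');P=wcloud(d,K,M);h=cv2.cvtColor(p,cv2.COLOR_RGB2HSV).astype(int)
m=(h[...,0]>100)&(h[...,0]<128)&(h[...,1]>110)&(abs(P[...,0]-.63)<.08)&(abs(P[...,1])<.06)&(P[...,2]>.14)&(P[...,2]<.2)
q=P[m];print(len(q),q.min(0),q.max(0))
t=m&(P[...,2]>.175);q=P[t];print(len(q),q.min(0),q.max(0),cv2.minEnclosingCircle((q[q[:,0]>.615][:,:2]*1000).astype(np.float32)))
k=q[q[:,0]>.63];print(k[:,1].min(),k[:,1].max())
for mm in imaging.mark_of('wrist','cap_top')[:2]: print(mm['score'],mm['location'],watz(K,M,np.array(mm['location']),.178))
T,o=Tw();print(o['ee_pos'],o['tool_rot'],go(T,[.638,-.0085,.215],.079))
cv2.imwrite('pics/w7c.png',cv2.resize(p[20:200,150:370,::-1],None,fx=3,fy=3))
E
```

```text
1554 [ 0.5884 -0.0252  0.1712] [0.6546 0.0087 0.1796]
1195 [ 0.5934 -0.0252  0.175 ] [0.6546 0.0087 0.1796] ((634.8317260742188, -8.53948974609375), 19.897357940673828)
-0.025239452034391506 0.008670718906509573
0.65 [105.8, 256.7] [ 0.6418 -0.0082  0.178 ]
[ 0.562  -0.0143  0.2888] [ 3.1414 -0.0005  0.0786] (array([7.62, 0.02, 7.38]), -0.0)
```

View pics/w7c.png

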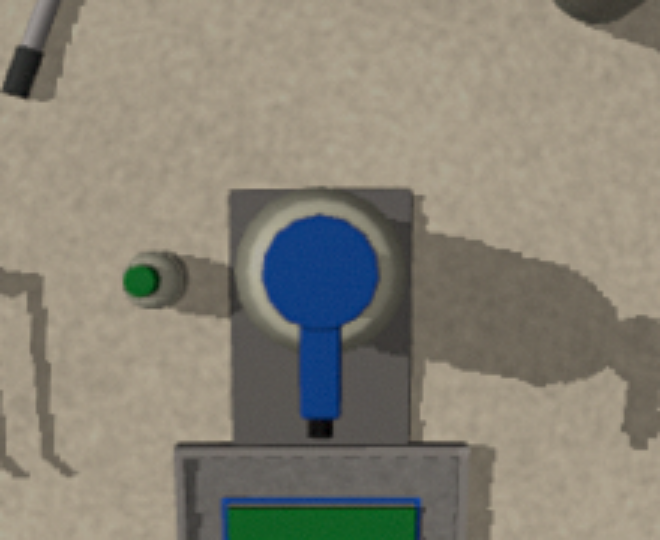

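The cap disc is centred at crop (320,270), which agrees with (0.638, −0.008). I'll press with the fingers closed.

{"op": "play_rows", "data": {
  "targets": [4,0,1,0,1,7.6,0,3,0,1,7.6,0,5.5,0,1,7.6,0,7.5,0,1,7.6,0,7.9,0,1]
}}

```text
clock: 15.12
ee_pos: [0.6373, -0.0082, 0.2081]
tool_rot: [-3.141, 0.003, 0.079]
wrist_force: [-0.6, -0.4, 0.5]
gripper_width: 0.0003
finger_force: 0.0
```

{"op": "play_rows", "data": {
  "targets": [0,0,0,0,1,0,0,0,0,1]
}}

```text
clock: 15.38
ee_pos: [0.639, -0.0084, 0.2107]
tool_rot: [3.141, -0.002, 0.079]
wrist_force: [-0.4, 0.2, -0.1]
gripper_width: 0.0008
finger_force: 0.0
```

{"op": "play_rows", "data": {
  "targets": [0,0,0.8,0,1,0,0,1.3,0,1,0,0,1.7,0,1,0,0,2.1,0,1,0,0,2.1,0,1]
}}

```text
clock: 16.0
ee_pos: [0.6384, -0.0083, 0.1893]
tool_rot: [3.141, -0.001, 0.079]
wrist_force: [-2.8, 0.5, 7.7]
gripper_width: 0.0006
finger_force: 3.8
```

{"op": "play_rows", "data": {
  "targets": [0,0,0.1,0,1,0,0,0.2,0,1,0,0,0.2,0,1]
}}

```text
clock: 16.38
ee_pos: [0.6384, -0.0083, 0.1878]
tool_rot: [3.141, -0.001, 0.079]
wrist_force: [-2.3, 0.0, 8.0]
gripper_width: 0.0004
finger_force: 4.2
```

{"op": "play_rows", "data": {
  "targets": [0,0,0.1,0,1,0,0,0.2,0,1,0,0,0.2,0,1]
}}

```text
clock: 16.75
ee_pos: [0.6384, -0.0083, 0.1872]
tool_rot: [3.141, -0.002, 0.079]
wrist_force: [-4.7, 0.9, 13.3]
gripper_width: 0.0008
finger_force: 6.7
```

{"op": "play_rows", "data": {
  "targets": [0,0,0.08,0,1,0,0,0.08,0,1,0,0,0.08,0,1]
}}

```text
clock: 17.12
ee_pos: [0.6385, -0.0083, 0.1871]
tool_rot: [3.141, -0.003, 0.079]
wrist_force: [-4.8, 0.1, 16.4]
gripper_width: 0.0
finger_force: 8.1
```

{"op": "play_rows", "data": {
  "targets": [0,0,-0.5,0,1,0,0,-1.5,0,1,0,0,-4,0,1,0,0,-8,0,1,0,0,-12,0,1]
}}

```text
clock: 17.75
ee_pos: [0.6383, -0.0082, 0.3038]
tool_rot: [-3.141, 0.001, 0.079]
wrist_force: [0.7, 0.3, 0.4]
gripper_width: 0.0005
finger_force: 0.0
```

{"op": "play_rows", "data": {
  "targets": [-5,0,0,0,1,-10,0,0,0,1,-14,0,0,0,1,-14,0,0,0,1,-14,0,0,0,1]
}}

```text
clock: 18.38
ee_pos: [0.4997, -0.0193, 0.3035]
tool_rot: [3.141, -0.001, 0.079]
wrist_force: [1.0, 0.9, -0.6]
gripper_width: 0.0008
finger_force: 0.0
```

```bash
python3 chk.py w8.png .016; python3 - <<'E'
from h import *
np.set_printoptions(precision=4,suppress=True)
f=np.load('w.npz');p,d,K,M=[f[k] for k in 'pdKM'];P=wcloud(d,K,M)
for n in ['scene','side']:
    p,d=snap(n,n+'_end.png');P=cloud(n,d);h=cv2.cvtColor(p,cv2.COLOR_RGB2HSV).astype(int)
    m=(h[...,0]>100)&(h[...,0]<128)&(h[...,1]>130)
    for nm,x,y in (('cap',.638,-.008),('spare',.559,-.264)):
        k=m&(abs(P[...,0]-x)<.03)&(abs(P[...,1]-y)<.03)&(P[...,2]>.13)&(P[...,2]<.2);q=P[k];print(n,nm,len(q),np.percentile(q[:,2],[50,98]) if len(q) else '')
    for t in ('drops_white','drops_amber'):
        for mm in imaging.mark_of(n,t)[:1]: print(t,mm['score'],atz(n,mm['location'],0))
E
```

```text
18.375 [ 0.4997 -0.0193  0.3035] [ 3.1414 -0.0013  0.0787] [ 1.0301  0.8964 -0.6057] 0.0007560908042710856
plate 991 [ 0.5028 -0.0181  0.0156] ((497.4058532714844, -19.81035614013672), (45.07242202758789, 94.67726135253906), 4.499800205230713)
outl 204 [ 0.5161 -0.0162  0.0099] ((505.24267578125, -18.646621704101562), (37.63642501831055, 101.25564575195312), 4.514637470245361)
scene cap 171 [0.1755 0.1783]
scene spare 117 [0.1561 0.1706]
drops_white 0.49 [0.6364 0.0733 0.    ]
drops_amber 0.65 [0.6151 0.3543 0.    ]
side cap 94 [0.1773 0.1801]
side spare 62 [0.156  0.1723]
drops_white 0.77 [0.627 0.074 0.   ]
drops_amber 0.71 [0.6157 0.3553 0.    ]
```

View pics/scene_end.png

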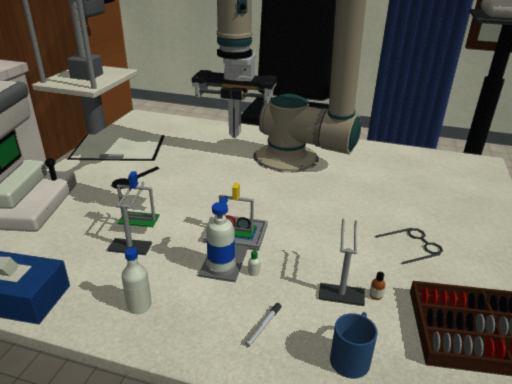

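The final picture shows the rack standing in the tray with its tab at (236,190). The cap is back up, the spare is still hanging at (133,180), and both bottles are upright at (254,263) and (378,286).

```bash
python3 -c "
from rig import job;print(job.close_job())"
```

```text
the job is handed in; nothing more can be done
None
```

The job is handed in: the lens rack stands upright on the blue outline, lined up to within about 1–2 mm; the cap was then pressed fully down and sprang back, and the spare rack and both drops bottles are where they were.

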